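Move the latched battery from the charger to the work lamp

ROBOT

A 6-joint arm with a two-finger parallel gripper is mounted at the origin on the work surface. World frame = base frame: x ahead of the robot, y to its left, z up, the work surface at z = 0. Lengths are in m, angles in rad, forces in N, time in s.
With the tool pointing down it reaches from about 0.275 to 0.75 m from the base axis. Payload 10.2 kg.
Tool frame: the origin (TCP) lies between the finger pads, 19 mm behind the fingertips; this is the grasp point; z points along the fingers, y is the line along which they close (so a half turn about z gives the same grasp; the last joint's range is limited). The gripper opens to 88 mm and grips with 3 to 60 N. Pads are 18 mm wide; open, the fingers measure 123 mm over their backs; the gripper's body (75 mm by 187 mm) begins 45 mm behind the grasp point.
Start: joints at [-1.571, 0.313, 1.498, -0, 1.331, -0.223], TCP at [0.116, -0.512, 0.257] pointing down, gripper open.
Joint ranges: [-2.94, 2.94], [-0.97, 2.17], [0.19, 2.56], [-1.23, 4.37], [0.02, 3.11], [-2.88, 2.88]. Speed limits (rad/s): [2.39, 2.39, 3.01, 3.14, 3.14, 3.14].

INTERFACE

Orientations are given as a rotation vector (axis times angle).
In Python, from plant import env, eyes, look_for, silhouettes, pinpoint gives the robot as it stands.
- The arm moves only by the shell command python3 -m pendant 'ROWS' [FORCE]. ROWS is JSON, one flat list of numbers, 5 for each row, row after row: the shift along the world's x, y, z in cm, then the turn about the world's z in degrees, then the closure, from 0 (fully open) to 1 (shut). A call has 1 to 8 rows; each row shifts and turns the commanded pose from where the row before left it; what a row does not reach is not made up. A row lasts 1/12 s, in which the tool goes at most 41.7 mm and 7.16 degrees, less where a joint would pass 70% of its speed; a pose out of reach is approached as far as the arm can. A call with a gripper value outside its range is refused whole. The fingers move at their own pace and stop on an object; FORCE is the grip in N (left out, the last holds). Time passes only in rows, so rows that do not move let the fingers close. It gives the time, the measured TCP pose, the force, the opening and the grip force at its end, in the units of the state.
- env.read_state(): the state, without advancing time (a new reading comes with each control period).
- eyes.get_image(name): name is "scene" or "top"; returns the picture (420x560x3 uint8, red, green, blue); there is no depth.
- eyes.camera_params(name): a dict with "fx", "fy", "cx", "cy" (pixels), "k1" (the pictures are not rectified: a ray, as slopes to the right and down, at radius r is drawn at 1 + k1 r^2 times it, then the intrinsics apply), "camera_from_world" (4x4, takes a point from world to camera coordinates). Camera axes: x right, y up, looking along -z (the intrinsics and any distortion apply to the point x, -y, -z); pixel columns grow to the right and rows downward; lengths in m; the calibration is good to about 2 mm. A picture is of the moment at which its call begins. camera_params takes no time and is no camera call.
- env.close_job(): hands the job in; it is judged then, once.
Trained networks look in the newest picture that a camera, given by its name, has taken for a name from the list of things; names that differ only in an ending like _2 or _b are one class to them, and where a whole thing is asked for, a point or a joint stands for the part that bears it (a point fixed in the world has none). Each returns a list of dicts, best first, with "p" (0 to 1); they miss things now and then, are a little off and sometimes report something else, mostly with a low value. They report only what shows in the picture. A call takes as long as a camera call. They do not tell look-alikes from the thing itself.
- look_for(camera, name): "position" ([x, y, z] in m, in world coordinates, good to about 4 mm: the middle of the surface that is visible of it).
- silhouettes(camera, name): "region" (420x560 bool, what is visible of it).
- pinpoint(camera, name): "position" ([x, y, z] in m, in world coordinates, good to about 4 mm: a listed point, or the origin of a listed thing).
The state is a dict: "time": time; "joint_pos": joint angles; "qvel": joint speeds; "tau": joint torques, N m; "ee_pos": TCP position; "tool_rot": TCP orientation; "wrist_force": force on the tool from outside, world axes, zero at the start; "moment": the same for the moment, N m; "finger_gap": finger opening in m; "gripper_force": force on a finger pad.
Only numpy, scipy, OpenCV 4.12 (cv2) and the standard library are available. Lean on these libraries where they do the work, as an engineer would, in place of code of your own. Each camera call takes 0.05 s, during which the arm holds its last target. There are 200 camera calls.

TASK

Move the battery pack from the charger to the yellow work lamp: squeeze its orange release tab in, keep it in while you lift the pack straight out of the charger, then seat the pack fully home in the lamp's battery bay and let go, so that the tab springs out and latches it there. Work by feel: never yank, wedge or ram the pack against either plastic housing, squeeze it no harder than the tab needs, and leave the mug, jar and wrench as they are.

Things in the scene. Friction and masses are not known exactly. Their poses are not given: they have to be found in the camera images.
- pack: Black battery pack with a blue band, 0.3 to 0.6 kg. Origin: centre of its underside; z up. Body (mm): x -19 to 25, y -32 to 32, z 0 to 95. To be squeezed between its plain +x face and the orange tab at its -x side: 55 mm apart with the tab out, 48 mm with it fully in. The shell bears at most 30 N of squeeze on a side.
- tab (a joint): Travel of the sprung orange tab (m): 0 out, 0.007 fully in (towards the pack's +x). 5 N starts it, 17 N takes it fully in. When out, its hook (20 to 24 mm above the pack's underside, sloping below, out to x = -36 mm) lies under the housing's keeper bar; 6 mm or more of travel frees it. Let go on a seated pack, it springs out and latches.
- tab_face (a point): Centre of the upper part of the orange tab's outer face: 30 mm to -x of the pack's origin and 68 mm above its underside, a good TCP height. The face is 24 mm wide (y) and open to the fingers from 45 to 84 mm above the pack's underside.
- charger: Grey charger, screwed down, with the pack latched in its battery well (point charger_floor). Origin: under the well's centre, on the table; z up. Outline (mm): x -50 to 37, y -44 to 44, 53 high; a 30 high control hump to y = -84. It bears at most 18 N from the pack, pulled, pushed or sideways.
- charger_floor (a point): Centre of the floor of the charger's well, 12 mm above the table; axes as the charger's. The seated pack's origin and axes lie on it, with 1.5 mm play to each side and 2 mm up under the latch. Walls rise 36 mm above it, lead-in strips 41 mm.
- lamp: Yellow work lamp, screwed down, with an empty battery bay (point lamp_floor). Origin: under the bay's centre, on the table; z up. Outline (mm): x -50 to 37, y -44 to 44, 53 high; its base runs on to x = 150 and carries a flood head from x = 65 to 147, up to 66 high. It bears at most 25 N from the pack.
- lamp_floor (a point): Centre of the bay's floor, 12 mm above the table; axes as the lamp's. The bay is 47 (x) by 67 mm inside; walls rise 36 mm, 45 degree lead-in strips 41 mm. In its -x side is a 30 mm wide slot for the pack's tab, crossed by a keeper bar (inner edge at x = -32, 26 to 36 mm above the floor). A seated pack's origin and axes lie here.
- mug: White mug, 76 mm wide, 85 mm high, standing; origin under its centre. Bystander.
- jar: Amber jar with red lid, 60 mm wide, 100 mm high, standing; origin under its centre. Bystander.
- wrench: Steel wrench lying flat along its x axis, about 180 mm long; origin near its middle, underneath. Bystander.
Things that resemble listed ones, but are neither listed nor needed, are in the scene too. Leave any green look-alike of the pack alone. Of the things that look like the lamp, the smaller one is meant.

How it is judged:
On the way:
1. the pack is lifted clear of the charger, upright (z of pack in the frame of charger above 0.06 m and angle between pack's own z axis and vertical below 0.3 rad), for 0.1 s.
At the end, for the whole second after the job is handed in: The pack stands in the lamp's bay, its underside within 2.5 mm of the bay's floor and within 5 mm of its centre, upright, its tab sprung out (less than 1.5 mm of travel) under the keeper bar, released and at rest (z of pack in the frame of lamp between 0.01 and 0.0145 m and horizontal distance between pack and lamp below 0.005 m and angle between the z axis of pack and the z axis of lamp, either way round below 0.08 rad and angle between the x axis of pack and the x axis of lamp, either way round below 0.12 rad and value of joint tab below 0.0015 m and linear speed of pack below 0.02 m/s); the robot touches nothing.
It fails at once if the pack loads the charger with more than 18 N (yanked at the latch, wedged or rammed) (contact force between pack and charger above 18 N).
It fails at once if the pack loads the lamp with more than 25 N (contact force between pack and lamp above 25 N).
It fails at once if the pack is squeezed with more than 60 N over both pads together (contact force between the fingers and pack above 60 N).
It fails at once if the mug, the jar or the wrench is shifted by more than 15 mm (distance of any of mug, jar, wrench from where it was at the start of the episode above 0.015 m).
It also fails if it takes over 67 s, if anything falls off the work surface, if the arm or the gripper's body presses on something with over 40 N, if the wrist force passes 120 N, or if a joint passes its speed limit or range.

## Working session

There is one attempt and no reset: what is moved stays moved. The work goes in short steps, Python scripts to look and compute and a shell command to move; the robot and the scene stay as the last step left them, time stands still between calls to the robot, and variables do not carry over. Pictures are saved under pics/ and viewed, at most 10 in all, crops included, and the job is handed in when it is done.

```bash
ls; mkdir -p pics; python3 - <<'E'
from plant import env, eyes, look_for, silhouettes, pinpoint
import cv2, numpy as np
s=env.read_state(); print({k:np.round(v,4).tolist() for k,v in s.items()})
for c in ("scene","top"):
    im=eyes.get_image(c); cv2.imwrite(f"pics/{c}0.png",im[:,:,::-1])
    p=eyes.camera_params(c); print(c,{k:np.round(v,4).tolist() for k,v in p.items()})
    for n in ("pack","tab_face","charger","charger_floor","lamp","lamp_floor","mug","jar","wrench"):
        print(c,n,[(round(d["p"],2),np.round(d["position"],4).tolist()) for d in pinpoint(c,n)])
E
```

```text
pics
{'time': 0.0, 'joint_pos': [-1.5714, 0.3135, 1.4985, -0.0, 1.331, -0.2234], 'qvel': [-0.0002, 0.0003, 0.0014, 0.0004, 0.0012, -0.0005], 'tau': [-0.0023, -40.2213, -25.2273, 0.0693, 0.0353, -0.0001], 'ee_pos': [0.116, -0.5118, 0.2569], 'tool_rot': [-3.1208, -0.3491, -0.0002], 'wrist_force': [0.1466, -0.5483, 0.532], 'moment': [0.006, -0.0371, -0.0318], 'gripper_force': 0.0, 'finger_gap': 0.0881}
scene {'fx': 390.033, 'fy': 390.033, 'cx': 277.5112, 'cy': 209.3181, 'k1': -0.0917, 'camera_from_world': [[0.1658, 0.986, -0.0198, -0.1033], [-0.7075, 0.1329, 0.6941, 0.3619], [0.687, -0.1011, 0.7196, -1.2921], [0.0, 0.0, 0.0, 1.0]]}
scene pack [(0.56, [0.354, 0.2412, -0.0014])]
scene tab_face [(0.45, [0.5059, 0.228, 0.0787]), (0.44, [0.3711, 0.2189, 0.0719])]
scene charger [(0.55, [0.4726, 0.2284, -0.0009])]
scene charger_floor [(0.82, [0.4704, 0.2278, 0.0114])]
scene lamp [(0.84, [0.5032, -0.2025, 0.0002]), (0.75, [0.8343, -0.257, -0.0012])]
scene lamp_floor [(0.64, [0.8296, -0.255, 0.0162]), (0.59, [0.5051, -0.2014, 0.0147])]
scene mug [(0.79, [0.74, 0.0028, -0.0022])]
scene jar [(0.93
[... 234 characters left out ...]
3, 0.1801, -0.6015], [-0.1801, -0.0149, 0.9835, -0.8716], [0.0, 0.0, 0.0, 1.0]]}
top pack [(0.86, [0.3552, 0.2435, -0.0005]), (0.7, [0.47, 0.2236, 0.0081])]
top tab_face [(0.48, [0.5059, 0.2299, 0.0804])]
top charger [(0.74, [0.4743, 0.2317, 0.0001])]
top charger_floor [(0.81, [0.4687, 0.2233, 0.0123]), (0.72, [0.5806, -0.0165, 0.0027]), (0.53, [0.7351, 0.0023, 0.0006])]
top lamp [(0.61, [0.504, -0.2079, 0.002])]
top lamp_floor [(0.74, [0.83, -0.2563, 0.0173]), (0.72, [0.506, -0.199, 0.015])]
top mug [(0.63, [0.736, 0.0009, 0.0013]), (0.63, [0.376, -0.0083, -0.002])]
top jar [(0.59, [0.4739, 0.2308, -0.0011]), (0.58, [0.3779, -0.0102, -0.0019])]
top wrench [(0.76, [0.5804, -0.0175, 0.0013])]
```

View pics/scene0.png

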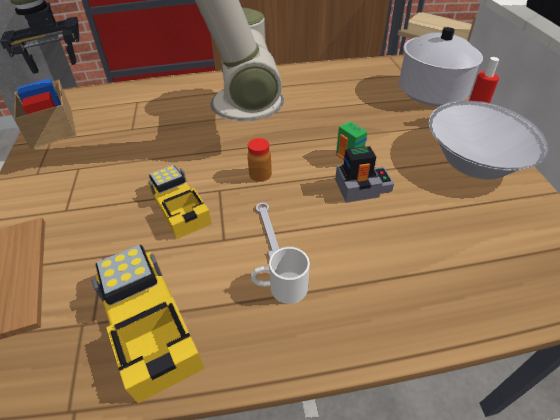

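View pics/top0.png

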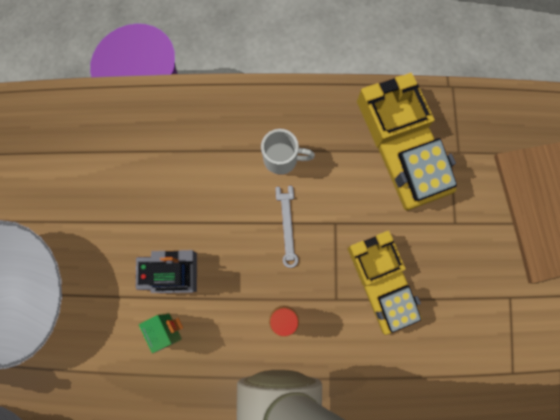

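The scene view shows the black pack in the grey charger at (360,170), with its tab facing the camera. The green decoy is at (350,140), the small lamp at (180,200), the big lamp at (150,320), the mug at (290,275), the jar at (260,160) and the wrench at (268,230). In the top view the charger is at (168,272) and the small lamp's bay at (378,260). Next I'll rectify both views onto the plane of the housing rims and average the detections.

```bash
cat > h.py <<'E'
import numpy as np, cv2
from plant import env, eyes, look_for, silhouettes, pinpoint
def proj(c,P):
    p=eyes.camera_params(c); P=np.asarray(P,float); T=np.array(p["camera_from_world"])
    q=P@T[:3,:3].T+T[:3,3]; a=q[...,0]/-q[...,2]; b=-q[...,1]/-q[...,2]
    f=1+p["k1"]*(a*a+b*b)
    return np.stack([p["fx"]*a*f+p["cx"],p["fy"]*b*f+p["cy"]],-1)
def ortho(c,im,cx,cy,z,w=400,h=300,s=2.):   # s px/mm; right=-y world, up=+x world
    u,v=np.meshgrid(np.arange(w),np.arange(h))
    X=cx-(v-h/2)/s/1000; Y=cy-(u-w/2)/s/1000
    m=proj(c,np.stack([X,Y,X*0+z],-1)).astype(np.float32)
    o=cv2.remap(im,m[...,0],m[...,1],cv2.INTER_CUBIC)
    for x in np.arange(np.ceil((cx-h/2/s/1000)/.02)*.02,cx+h/2/s/1000,.02):
        r=int(h/2-(x-cx)*1000*s); cv2.line(o,(0,r),(8,r),(255,0,255),1); cv2.putText(o,f"{x*1000:.0f}",(9,r+4),0,.32,(255,255,255),1)
    for y in np.arange(np.ceil((cy-w/2/s/1000)/.02)*.02,cy+w/2/s/1000,.02):
        k=int(w/2-(y-cy)*1000*s); cv2.line(o,(k,h-8),(k,h),(255,0,255),1); cv2.putText(o,f"{y*1000:.0f}",(k-8,h-10),0,.32,(255,255,255),1)
    return o
def many(c,n,k,near,r=.05):
    L=[]
    for _ in range(k):
        eyes.get_image(c) if False else None
        L+=[d["position"] for d in pinpoint(c,n) if np.linalg.norm(np.array(d["position"])[:2]-near)<r]
    L=np.array(L); return len(L),np.round(np.median(L,0),4),np.round(L.std(0),4)
E
python3 - <<'E'
from h import *
ims={c:eyes.get_image(c) for c in ("scene","top")}
t=[[ortho(c,ims[c],*p) for c in ims] for p in ((.470,.227,.053),(.505,-.20,.053))]
cv2.imwrite("pics/o1.png",cv2.vconcat([cv2.hconcat(r) for r in t])[:,:,::-1])
t=[ortho(c,ims[c],.470,.227,.107) for c in ims]
cv2.imwrite("pics/o2.png",cv2.hconcat(t)[:,:,::-1])
for c in ims:
    for n,q in (("tab_face",(.506,.229)),("charger_floor",(.47,.227)),("lamp_floor",(.505,-.2)),("lamp",(.505,-.2))):
        print(c,n,*many(c,n,4,q,.03))
print(env.read_state()["time"])
E
```

```text
scene tab_face 4 [0.5039 0.2249 0.0789] [0. 0. 0.]
scene charger_floor 4 [0.4721 0.2279 0.0109] [0. 0. 0.]
scene lamp_floor 4 [ 0.5072 -0.1994  0.0118] [0. 0. 0.]
scene lamp 4 [ 0.5009 -0.2025  0.0021] [0. 0. 0.]
top tab_face 4 [0.5048 0.2289 0.0806] [0. 0. 0.]
top charger_floor 4 [0.4713 0.2227 0.0125] [0. 0. 0.]
top lamp_floor 4 [ 0.5045 -0.1995  0.016 ] [0. 0. 0.]
top lamp 4 [ 0.5062 -0.2073  0.0051] [0. 0. 0.]
2.7
```

View pics/o1.png

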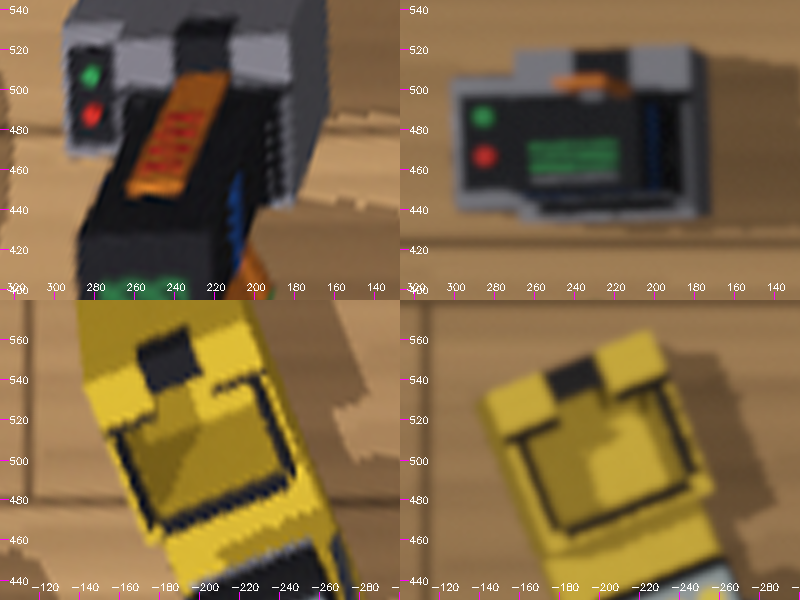

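View pics/o2.png

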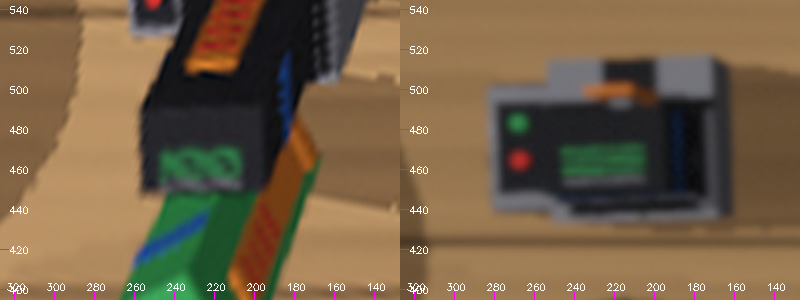

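The tiles show the charger at about (0.472, 0.226), turned about 180+2°, and the small lamp's bay at about (0.504, -0.202), turned about 180+21.5°. I'll refine these by fitting the model's edges in both views, with height left free.

```bash
cat > fit.py <<'E'
from h import *
from scipy.optimize import differential_evolution
from scipy.ndimage import map_coordinates
def rect(a,b,c,d,sides):
    C=[(a,c),(a,d),(b,d),(b,c)]; E=[]   # sides: 0:-x 1:+y 2:+x 3:-y
    for i in sides:
        p,q=np.array(C[i]),np.array(C[(i+1)%4]); t=np.linspace(.04,.96,40)[:,None]
        E.append((p+(q-p)*t,[(-1,0),(0,1),(1,0),(0,-1)][i]))
    return E
def fit(ims,E,x0,dz=.008,cams=("scene","top"),rng=.008,da=5):
    G={}
    for c in cams:
        g=cv2.GaussianBlur(cv2.cvtColor(ims[c],cv2.COLOR_RGB2LAB).astype(np.float32),(0,0),.7); G[c]=g
    def score(v):
        x,y,z,a=v; a=np.radians(a); R=np.array([[np.cos(a),-np.sin(a)],[np.sin(a),np.cos(a)]]); s=0
        for P,n in E:
            for c in cams:
                o=[]
                for k in (-.0015,.0015):
                    W=(P/1000+np.array(n)*k)@R.T+[x,y]
                    uv=proj(c,np.c_[W,np.full(len(W),z)])
                    o.append(np.stack([map_coordinates(G[c][...,i],[uv[:,1],uv[:,0]],order=1,mode='nearest') for i in range(3)],-1))
                s-=np.median(np.linalg.norm(o[1]-o[0],axis=1))
        return s
    b=[(x0[0]-rng,x0[0]+rng),(x0[1]-rng,x0[1]+rng),(x0[2]-dz,x0[2]+dz+1e-9),(x0[3]-da,x0[3]+da)]
    r=differential_evolution(score,b,seed=1,maxiter=60,popsize=12,tol=1e-6); return np.round(r.x,4),round(r.fun,1)
E
cat > run1.py <<'E'
from fit import *
ims={c:eyes.get_image(c) for c in ("scene","top")}
H=rect(-50,37,-44,44,(0,1,3)); 
for n,E,x0 in (("charger",rect(-50,37,-44,44,(0,2,3)),(.472,.226,.053,182)),("packtop",rect(-19,25,-32,32,(0,1,2,3)),(.473,.226,.107,182)),("lamp",H,(.504,-.202,.053,201.5)),("bay",rect(-20.5,26.5,-33.5,33.5,(1,2,3)),(.504,-.202,.053,201.5))):
    print(n,*fit(ims,E,x0)); 
    for c in ims: print("  ",c,*fit(ims,E,x0,0,(c,)))
for c in ims:
    for n,q in (("tab_face",(.506,.229)),("charger_floor",(.47,.227)),("lamp_floor",(.505,-.2))):
        print(c,n,*many(c,n,1,q,.03)[:2])
E
python3 run1.py
```

```text
Traceback (most recent call last):
  File "run1.py", line 5, in <module>
    print(n,*fit(ims,E,x0));
             ~~~^^^^^^^^^^
  File "fit.py", line 26, in fit
    r=differential_evolution(score,b,seed=1,maxiter=60,popsize=12,tol=1e-6); return np.round(r.x,4),round(r.fun,1)
  File "fit.py", line 21, in score
    uv=proj(c,np.c_[W,np.full(len(W),z)])
  File "h.py", line 4, in proj
    p=eyes.camera_params(c); P=np.asarray(P,float); T=np.array(p["camera_from_world"])
ValueError: time passes only in moves, steps and waits
```

```bash
sed -i 's/^def proj/import functools\n@functools.lru_cache(None)\ndef cp(c): return eyes.camera_params(c)\ndef proj/; s/p=eyes.camera_params(c); P=/p=cp(c); P=/' h.py; time timeout 500 python3 run1.py
```

```text
charger [4.759000e-01 2.221000e-01 5.170000e-02 1.840881e+02] -97.4
   scene [4.768000e-01 2.208000e-01 5.300000e-02 1.851446e+02] -48.0
   top [4.762000e-01 2.213000e-01 5.300000e-02 1.851565e+02] -50.2
packtop [4.774000e-01 2.307000e-01 9.900000e-02 1.848297e+02] -159.1
   scene [4.732000e-01 2.254000e-01 1.070000e-01 1.820753e+02] -89.4
   top [4.766000e-01 2.317000e-01 1.070000e-01 1.847227e+02] -85.3
lamp [ 5.056000e-01 -2.051000e-01  5.010000e-02  2.021522e+02] -180.4
   scene [ 5.08900e-01 -2.03800e-01  5.30000e-02  2.02936e+02] -112.1
   top [ 5.047000e-01 -2.062000e-01  5.300000e-02  2.030598e+02] -77.0
bay [ 5.029000e-01 -2.024000e-01  5.660000e-02  2.016046e+02] -272.3
   scene [ 4.985000e-01 -2.040000e-01  5.300000e-02  2.025032e+02] -163.0
   top [ 5.03200e-01 -2.02400e-01  5.30000e-02  2.02043e+02] -116.1
scene tab_face 1 [0.5046 0.2265 0.0787]
scene charger_floor 1 [0.469  0.2292 0.0128]
scene lamp_floor 1 [ 0.505  -0.2019  0.0126]
top tab_face 1 [0.5049 0.2269 0.0781]
top charger_floor 1 [0.4699 0.2239 0.0129]
top lamp_floor 1 [ 0.5051 -0.2023  0.0115]
real	1m44.159s
user	1m42.769s
sys	0m0.413s
```

```bash
python3 -m pendant '[1.7,3.6,0,4,0, 1.7,3.6,0,4,0, 1.7,3.6,0,4,0, 1.7,3.6,0,4,0, 1.7,3.6,0,4,0, 1.7,3.6,0,4,0, 1.7,3.6,0,4,0, 1.7,3.6,0,4,0]' 20
python3 -m pendant '[1.7,3.6,0,4,0, 1.7,3.6,0,4,0, 1.7,3.6,0,4,0, 1.7,3.6,0,4,0, 1.7,3.6,0,4,0, 1.7,3.6,0,4,0, 1.7,3.6,0,4,0, 1.7,3.6,0,4,0]'
python3 -m pendant '[1.7,3.6,0,4,0, 1.7,3.6,0,4,0, 1.7,3.6,0,4,0, 1.7,3.6,0,4,0, 0,0,0,0,0]'
cat > st.py <<'E'
from h import *
s=env.read_state(); r=cv2.Rodrigues(np.array(s["tool_rot"]))[0]; y=r[:,1]
print("t",round(s["time"],2),"tcp mm",np.round(np.array(s["ee_pos"])*1000,1),"y-ang",round(np.degrees(np.arctan2(y[1],y[0]))%180,2),"tilt",np.round(r[:2,2],3),"F",np.round(s["wrist_force"],1),"gap",round(s["finger_gap"]*1000,1),"gf",round(s["gripper_force"],1))
E
python3 st.py
```

```text
time: 3.87
ee_pos: [0.2522, -0.2222, 0.2576]
tool_rot: [2.903, 1.2, 0.0]
wrist_force: [1.0, -0.8, 1.3]
finger_gap: 0.0883
gripper_force: 0.0
time: 4.53
ee_pos: [0.3884, 0.0662, 0.2577]
tool_rot: [2.458, 1.955, 0.001]
wrist_force: [1.8, -2.2, -0.1]
finger_gap: 0.0878
gripper_force: 0.0
time: 4.95
ee_pos: [0.4572, 0.2125, 0.2566]
tool_rot: [-2.158, -2.282, -0.001]
wrist_force: [0.6, 0.7, -0.3]
finger_gap: 0.0879
gripper_force: 0.0
t 4.95 tcp mm [457.2 212.5 256.6] y-ang 3.21 tilt [-0.     0.001] F [ 0.6  0.7 -0.3] gap 87.9 gf 0.0
```

```bash
python3 -m pendant '[0.9,0.7,-3,-0.5,0, 0.9,0.65,-3,-0.6,0, 0,0,-3,0,0, 0,0,-3,0,0, 0,0,-3,0,0, 0,0,-2,0,0, 0,0,-0.6,0,0.2, 0,0,0,0,0.25]' 10; python3 st.py; python3 - <<'E'
from h import *
a=eyes.get_image("scene");b=eyes.get_image("top")
A=cv2.resize(a[110:230,300:440],None,fx=3,fy=3,interpolation=3);B=cv2.resize(b[230:330,110:230],None,fx=3.6,fy=3.6,interpolation=3)
cv2.imwrite("pics/g1.png",cv2.hconcat([A[:360,:380],B[:360,:420]])[:,:,::-1])
E
```

```text
time: 5.62
ee_pos: [0.4735, 0.221, 0.0805]
tool_rot: [-2.189, -2.252, 0.003]
wrist_force: [1.1, 0.3, 0.9]
finger_gap: 0.0767
gripper_force: 0.0
t 5.62 tcp mm [473.5 221.   80.5] y-ang 1.63 tilt [-0.002 -0.001] F [1.1 0.3 0.9] gap 76.7 gf 0.0
```

View pics/g1.png

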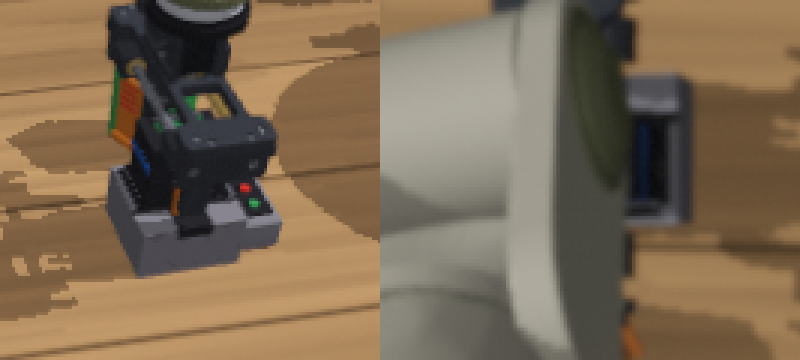

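```bash
python3 -m pendant '[0.2,0.3,0,0.4,0.28, 0,0,0,0,0.31, 0,0,0,0,0.33, 0,0,0,0,0.33]' 5; python3 st.py;
```

```text
time: 6.05
ee_pos: [0.4762, 0.2246, 0.082]
tool_rot: [2.181, 2.261, 0.001]
wrist_force: [-0.2, 1.2, -0.9]
finger_gap: 0.0589
gripper_force: 0.0
t 6.05 tcp mm [476.2 224.6  82. ] y-ang 2.07 tilt [0.001 0.   ] F [-0.2  1.2 -0.9] gap 58.9 gf 0.0
```

```bash
python3 -m pendant '[0,0,0,0,0.34, 0,0,0,0,0.34]'; python3 -m pendant '[0,0,0,0,0.355, 0,0,0,0,0.355]';python3 -m pendant '[0,0,0,0,0.37, 0,0,0,0,0.37]'
```

```text
time: 6.22
ee_pos: [0.476, 0.2245, 0.0816]
tool_rot: [2.181, 2.261, 0.0]
wrist_force: [-0.1, 0.8, 0.1]
finger_gap: 0.0582
gripper_force: 0.0
time: 6.38
ee_pos: [0.476, 0.2245, 0.0814]
tool_rot: [-2.181, -2.261, 0.0]
wrist_force: [0.2, 0.5, 0.4]
finger_gap: 0.0567
gripper_force: 0.0
time: 6.55
ee_pos: [0.4756, 0.2244, 0.0814]
tool_rot: [-2.181, -2.261, 0.001]
wrist_force: [-2.6, -0.5, 2.7]
finger_gap: 0.0555
gripper_force: 1.4
```

```bash
python3 -m pendant '[-0.06,0,0,0,0.375, -0.04,0,0,0,0.385, 0,0,0,0,0.385]' 10; python3 -m pendant '[-0.05,0,0,0,0.397, -0.05,0,0,0,0.408, 0,0,0,0,0.408]' 14;
```

```text
time: 6.8
ee_pos: [0.475, 0.2244, 0.0814]
tool_rot: [2.181, 2.261, -0.0]
wrist_force: [-1.2, -0.3, 0.7]
finger_gap: 0.0544
gripper_force: 6.5
time: 7.05
ee_pos: [0.474, 0.2244, 0.0814]
tool_rot: [2.181, 2.261, 0.0]
wrist_force: [-1.3, -0.3, 0.5]
finger_gap: 0.0525
gripper_force: 9.5
```

```bash
python3 -m pendant '[-0.05,0,0,0,0.42, -0.05,0,0,0,0.431, 0,0,0,0,0.431]' 18; python3 -m pendant '[-0.05,0,0,0,0.442, -0.05,0,0,0,0.453, 0,0,0,0,0.453]' 22;python3 -m pendant '[0,0,0,0,0.47, 0,0,0,0,0.48, 0,0,0,0,0.5]' 22
```

```text
time: 7.3
ee_pos: [0.4731, 0.2244, 0.0814]
tool_rot: [2.181, 2.261, 0.0]
wrist_force: [-0.2, -1.5, 0.4]
finger_gap: 0.0505
gripper_force: 12.6
time: 7.55
ee_pos: [0.4721, 0.2244, 0.0815]
tool_rot: [2.181, 2.261, 0.001]
wrist_force: [0.3, -1.4, -1.0]
finger_gap: 0.0483
gripper_force: 15.3
time: 7.8
ee_pos: [0.4718, 0.2244, 0.0816]
tool_rot: [-2.181, -2.261, 0.001]
wrist_force: [-4.0, -2.9, 4.8]
finger_gap: 0.0472
gripper_force: 22.0
```

```bash
python3 -m pendant '[-0.04,-0.02,0.05,0,0.5, 0,0,0.05,0,0.5, 0,0,0,0,0.5]' 24; python3 -m pendant '[0,0,0.1,0,0.5, 0,0,0.1,0,0.5, 0,0,0,0,0.5]'
```

```text
time: 8.05
ee_pos: [0.4713, 0.2243, 0.0819]
tool_rot: [-2.181, -2.261, 0.001]
wrist_force: [1.0, -0.1, -5.4]
finger_gap: 0.0467
gripper_force: 24.0
time: 8.3
ee_pos: [0.4716, 0.2243, 0.0844]
tool_rot: [-2.181, -2.261, -0.0]
wrist_force: [-0.8, -0.4, -5.3]
finger_gap: 0.0469
gripper_force: 24.0
```

```bash
python3 -m pendant '[0,0,0.15,0,0.5, 0,0,0.15,0,0.5, 0,0,0.15,0,0.5]'; python3 -m pendant '[0,0,0.2,0,0.5, 0,0,0.3,0,0.5, 0,0,0.3,0,0.5,0,0,0.3,0,0.5]'
```

```text
time: 8.55
ee_pos: [0.4716, 0.2243, 0.0891]
tool_rot: [2.181, 2.261, 0.0]
wrist_force: [-0.5, 0.4, -5.4]
finger_gap: 0.0469
gripper_force: 24.0
time: 8.88
ee_pos: [0.4716, 0.2243, 0.1003]
tool_rot: [2.181, 2.261, 0.0]
wrist_force: [-0.1, 0.6, -5.4]
finger_gap: 0.0467
gripper_force: 24.0
```

```bash
python3 -m pendant '[0,0,0.5,0,0.5, 0,0,0.5,0,0.5, 0,0,0.5,0,0.5,0,0,0.5,0,0.5,0,0,0.5,0,0.5,0,0,0.5,0,0.5]'; python3 -m pendant '[0,0,0.8,0,0.5, 0,0,1,0,0.5, 0,0,1,0,0.5,0,0,1.5,0,0.5,0,0,1.5,0,0.5,0,0,1.5,0,0.5,0,0,1,0,0.5,0,0,0,0,0.5]'; python3 st.py
```

```text
time: 9.38
ee_pos: [0.4716, 0.2242, 0.1305]
tool_rot: [2.181, 2.261, 0.0]
wrist_force: [-0.5, -0.5, -4.3]
finger_gap: 0.0466
gripper_force: 24.0
time: 10.05
ee_pos: [0.4724, 0.2245, 0.2155]
tool_rot: [2.179, 2.259, 0.006]
wrist_force: [0.4, -0.1, -4.5]
finger_gap: 0.0472
gripper_force: 24.0
t 10.05 tcp mm [472.4 224.5 215.5] y-ang 2.07 tilt [0.004 0.001] F [ 0.4 -0.1 -4.5] gap 47.2 gf 24.0
```

```bash
python3 -m pendant '[0.2,-1.5,0,1.6,0.5, 0.27,-3,0,1.7,0.5, 0.27,-3.6,0,1.7,0.5, 0.27,-3.6,0,1.7,0.5, 0.27,-3.6,0,1.7,0.5, 0.27,-3.6,0,1.7,0.5, 0.27,-3.6,0,1.7,0.5, 0.27,-3.6,0,1.7,0.5]'; python3 -m pendant '[0.27,-3.6,0,1.6,0.5, 0.27,-3.6,0,1.6,0.5, 0.27,-3.6,0,1.6,0.5, 0.14,-3,0,1.7,0.5, 0.1,-2,-1,0,0.5, 0,-1,-2,0,0.5, 0,0,-2,0,0.5, 0,0,0,0,0.5]';  python3 -m pendant '[0,0,0,0,0.5,0,0,0,0,0.5]'; python3 st.py; python3 - <<'E'
from h import *
a=eyes.get_image("scene");b=eyes.get_image("top")
A=cv2.resize(a[110:250,120:250],None,fx=3,fy=3,interpolation=3);B=cv2.resize(b[200:340,320:450],None,fx=3,fy=3,interpolation=3)
cv2.imwrite("pics/g2.png",cv2.hconcat([A,B])[:,:,::-1])
for c in ("scene","top"):
  for n in ("pack","tab_face","lamp_floor","lamp"): print(c,n,[(round(d["p"],2),np.round(d["position"],4).tolist()) for d in pinpoint(c,n)])
E
```

```text
time: 10.72
ee_pos: [0.492, -0.0384, 0.2124]
tool_rot: [-1.898, -2.502, 0.0]
wrist_force: [1.9, 1.2, -5.1]
finger_gap: 0.047
gripper_force: 24.0
time: 11.38
ee_pos: [0.5011, -0.2043, 0.1587]
tool_rot: [-1.753, -2.598, -0.0]
wrist_force: [-1.0, 0.6, -5.9]
finger_gap: 0.0467
gripper_force: 24.0
time: 11.55
ee_pos: [0.5034, -0.2045, 0.1639]
tool_rot: [1.754, 2.605, 0.0]
wrist_force: [0.5, 0.3, -4.9]
finger_gap: 0.047
gripper_force: 24.0
t 11.55 tcp mm [ 503.4 -204.5  163.9] y-ang 22.1 tilt [ 0.001 -0.001] F [ 0.5  0.3 -4.9] gap 47.0 gf 24.0
scene pack [(0.76, [0.5029, -0.2001, 0.096]), (0.66, [0.354, 0.2452, -0.0034])]
scene tab_face [(0.69, [0.5251, -0.1936, 0.159]), (0.45, [0.3695, 0.218, 0.0685])]
scene lamp_floor [(0.74, [0.5035, -0.1995, 0.0146]), (0.17, [0.4718, 0.2279, 0.0097])]
scene lamp [(0.74, [0.8337, -0.2566, -0.0005])]
top pack [(0.69, [0.3553, 0.247, 0.0019])]
top tab_face [(0.53, [0.3654, 0.2128, 0.0654])]
top lamp_floor [(0.9, [0.5047, -0.2045, 0.015]), (0.82, [0.8315, -0.2546, 0.0178])]
top lamp [(0.9, [0.8315, -0.2496, 0.0028]), (0.65, [0.5044, -0.2048, 0.0045])]
```

View pics/g2.png

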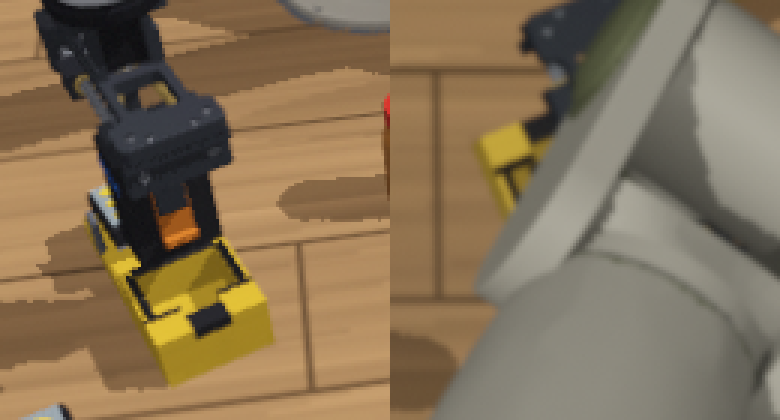

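```bash
python3 -m pendant '[0.05,0.03,-0.8,0,0.5, 0,0,-1,0,0.5, 0,0,-1,0,0.5, 0,0,-0.7,0,0.5, 0,0,0,0,0.5,0,0,0,0,0.5]'; python3 -m pendant '[0,0,-0.15,0,0.5, 0,0,-0.15,0,0.5, 0,0,0,0,0.5]'; python3 -m pendant '[0,0,-0.1,0,0.5, 0,0,-0.1,0,0.5, 0,0,0,0,0.5]'
```

```text
time: 12.55
ee_pos: [0.5033, -0.2044, 0.1273]
tool_rot: [-1.755, -2.604, 0.0]
wrist_force: [0.4, 0.2, -4.5]
finger_gap: 0.0472
gripper_force: 24.0
time: 12.8
ee_pos: [0.5035, -0.2044, 0.1249]
tool_rot: [1.755, 2.605, -0.0]
wrist_force: [0.8, 1.2, -4.7]
finger_gap: 0.0467
gripper_force: 24.0
time: 13.05
ee_pos: [0.5034, -0.2044, 0.1228]
tool_rot: [-1.755, -2.605, -0.0]
wrist_force: [0.1, -0.3, -4.6]
finger_gap: 0.0472
gripper_force: 24.0
```

```bash
for i in 1; do python3 -m pendant '[0,0,-0.1,0,0.5, 0,0,0,0,0.5]'; python3 -m pendant '[0,0,-0.1,0,0.5, 0,0,0,0,0.5]';  python3 -m pendant '[0,0,-0.1,0,0.5, 0,0,0,0,0.5]'; done
```

```text
time: 13.22
ee_pos: [0.5034, -0.2044, 0.1218]
tool_rot: [-1.755, -2.605, 0.0]
wrist_force: [-0.4, 0.4, -5.0]
finger_gap: 0.0472
gripper_force: 24.0
time: 13.38
ee_pos: [0.5034, -0.2044, 0.1208]
tool_rot: [-1.755, -2.605, -0.0]
wrist_force: [-0.0, -0.0, -5.4]
finger_gap: 0.0472
gripper_force: 24.0
time: 13.55
ee_pos: [0.5034, -0.2044, 0.1198]
tool_rot: [-1.755, -2.605, -0.0]
wrist_force: [-0.2, 0.2, -4.1]
finger_gap: 0.047
gripper_force: 24.0
```

```bash
python3 -m pendant '[0,0,-0.1,0,0.5, 0,0,0,0,0.5]'; python3 -m pendant '[0,0,-0.1,0,0.5, 0,0,0,0,0.5]';  python3 -m pendant '[0,0,-0.1,0,0.5, 0,0,0,0,0.5]'; python3 -m pendant '[0,0,-0.1,0,0.5, 0,0,0,0,0.5]'
```

```text
time: 13.72
ee_pos: [0.5034, -0.2044, 0.1188]
tool_rot: [-1.755, -2.605, 0.0]
wrist_force: [0.8, -0.6, -4.6]
finger_gap: 0.0473
gripper_force: 24.0
time: 13.88
ee_pos: [0.5034, -0.2044, 0.1178]
tool_rot: [-1.755, -2.605, 0.0]
wrist_force: [-1.0, 0.6, -5.3]
finger_gap: 0.0474
gripper_force: 24.0
time: 14.05
ee_pos: [0.5034, -0.2044, 0.1168]
tool_rot: [-1.755, -2.605, -0.0]
wrist_force: [0.7, -0.1, -5.1]
finger_gap: 0.047
gripper_force: 24.0
time: 14.22
ee_pos: [0.5035, -0.2044, 0.1158]
tool_rot: [-1.755, -2.605, 0.0]
wrist_force: [-0.2, 0.3, -4.5]
finger_gap: 0.0469
gripper_force: 24.0
```

```bash
python3 -m pendant '[0,0,-0.15,0,0.5,0,0,-0.15,0,0.5, 0,0,0,0,0.5]'; python3 -m pendant '[0,0,-0.15,0,0.5,0,0,-0.15,0,0.5, 0,0,0,0,0.5]'; python3 -m pendant '[0,0,-0.15,0,0.5,0,0,-0.15,0,0.5, 0,0,0,0,0.5]'; python3 -m pendant '[0,0,-0.15,0,0.5,0,0,-0.15,0,0.5, 0,0,0,0,0.5]'
```

```text
time: 14.47
ee_pos: [0.5033, -0.2043, 0.1125]
tool_rot: [-1.755, -2.605, -0.0]
wrist_force: [0.0, -1.7, -5.3]
finger_gap: 0.047
gripper_force: 24.0
time: 14.72
ee_pos: [0.5034, -0.2043, 0.1096]
tool_rot: [-1.755, -2.605, -0.0]
wrist_force: [0.0, 0.5, -4.9]
finger_gap: 0.0468
gripper_force: 24.0
time: 14.97
ee_pos: [0.5034, -0.2044, 0.1066]
tool_rot: [-1.755, -2.605, -0.0]
wrist_force: [-0.9, 0.6, -5.0]
finger_gap: 0.0468
gripper_force: 24.0
time: 15.22
ee_pos: [0.5034, -0.2044, 0.1036]
tool_rot: [-1.755, -2.605, -0.0]
wrist_force: [0.6, 1.0, -5.7]
finger_gap: 0.0471
gripper_force: 24.0
```

```bash
python3 -m pendant '[0,0,-0.15,0,0.5,0,0,-0.15,0,0.5, 0,0,0,0,0.5]'; python3 -m pendant '[0,0,-0.15,0,0.5,0,0,-0.15,0,0.5, 0,0,0,0,0.5]'; python3 -m pendant '[0,0,-0.15,0,0.5,0,0,-0.15,0,0.5, 0,0,0,0,0.5]'; python3 -m pendant '[0,0,-0.15,0,0.5,0,0,-0.15,0,0.5, 0,0,0,0,0.5]'; python3 -m pendant '[0,0,-0.15,0,0.5,0,0,-0.15,0,0.5, 0,0,0,0,0.5]'
```

```text
time: 15.47
ee_pos: [0.5034, -0.2043, 0.1006]
tool_rot: [-1.755, -2.605, -0.0]
wrist_force: [-0.3, -0.0, -5.2]
finger_gap: 0.0471
gripper_force: 24.0
time: 15.72
ee_pos: [0.5034, -0.2044, 0.0976]
tool_rot: [-1.755, -2.605, -0.0]
wrist_force: [0.1, -0.5, -4.6]
finger_gap: 0.0468
gripper_force: 24.0
time: 15.97
ee_pos: [0.5034, -0.2043, 0.0946]
tool_rot: [-1.755, -2.605, 0.0]
wrist_force: [-0.2, -0.2, -5.2]
finger_gap: 0.0471
gripper_force: 24.0
time: 16.22
ee_pos: [0.5034, -0.2044, 0.0916]
tool_rot: [-1.755, -2.605, -0.0]
wrist_force: [-0.1, 0.5, -4.9]
finger_gap: 0.0469
gripper_force: 24.0
time: 16.47
ee_pos: [0.5034, -0.2043, 0.0886]
tool_rot: [-1.755, -2.605, 0.0]
wrist_force: [0.1, 0.3, -4.8]
finger_gap: 0.047
gripper_force: 24.0
```

```bash
python3 -m pendant '[0,0,-0.1,0,0.5,0,0,-0.1,0,0.5, 0,0,0,0,0.5]'; python3 -m pendant '[0,0,-0.1,0,0.5,0,0,-0.1,0,0.5, 0,0,0,0,0.5]'; python3 -m pendant '[0,0,-0.1,0,0.5, 0,0,0,0,0.5]'; python3 -m pendant '[0,0,-0.05,0,0.5, 0,0,0,0,0.5]'
```

```text
time: 16.72
ee_pos: [0.5034, -0.2044, 0.0868]
tool_rot: [-1.755, -2.605, -0.0]
wrist_force: [-1.1, 0.3, -5.3]
finger_gap: 0.0469
gripper_force: 24.0
time: 16.97
ee_pos: [0.5034, -0.2044, 0.0847]
tool_rot: [-1.755, -2.605, -0.0]
wrist_force: [-0.5, 0.1, -5.1]
finger_gap: 0.0466
gripper_force: 24.0
time: 17.13
ee_pos: [0.5034, -0.2044, 0.0838]
tool_rot: [-1.755, -2.605, 0.0]
wrist_force: [-0.4, 0.1, -4.6]
finger_gap: 0.0472
gripper_force: 24.0
time: 17.3
ee_pos: [0.5035, -0.2044, 0.0834]
tool_rot: [-1.755, -2.605, -0.0]
wrist_force: [-0.7, -0.3, -5.2]
finger_gap: 0.0468
gripper_force: 24.0
```

```bash
python3 -m pendant '[0,0,-0.05,0,0.5, 0,0,0,0,0.5]'; python3 -m pendant '[0,0,-0.05,0,0.5, 0,0,0,0,0.5]'; python3 -m pendant '[0,0,-0.05,0,0.5, 0,0,0,0,0.5]'; python3 -m pendant '[0,0,-0.04,0,0.5, 0,0,0,0,0.5]'
```

```text
time: 17.47
ee_pos: [0.5035, -0.2044, 0.0829]
tool_rot: [-1.755, -2.605, 0.0]
wrist_force: [-0.3, 0.6, -5.6]
finger_gap: 0.047
gripper_force: 24.0
time: 17.63
ee_pos: [0.5035, -0.2044, 0.0823]
tool_rot: [-1.755, -2.605, -0.0]
wrist_force: [-0.3, -0.1, -5.2]
finger_gap: 0.0472
gripper_force: 24.0
time: 17.8
ee_pos: [0.5035, -0.2044, 0.0818]
tool_rot: [-1.755, -2.605, 0.0]
wrist_force: [0.3, -0.1, -5.1]
finger_gap: 0.047
gripper_force: 24.0
time: 17.97
ee_pos: [0.5035, -0.2045, 0.0817]
tool_rot: [1.755, 2.605, -0.0]
wrist_force: [-1.1, -0.3, -3.1]
finger_gap: 0.0471
gripper_force: 24.0
```

Contact is starting, as expected at this height. I'll press down gently.

```bash
python3 -m pendant '[0,0,-0.03,0,0.5, 0,0,0,0,0.5]'; python3 -m pendant '[0,0,-0.03,0,0.5, 0,0,0,0,0.5]'
```

```text
time: 18.13
ee_pos: [0.5035, -0.2045, 0.0816]
tool_rot: [1.755, 2.605, -0.0]
wrist_force: [-1.8, 0.2, 1.1]
finger_gap: 0.0469
gripper_force: 24.0
time: 18.3
ee_pos: [0.5035, -0.2045, 0.0816]
tool_rot: [1.755, 2.605, -0.0]
wrist_force: [-4.1, 1.2, 5.8]
finger_gap: 0.0469
gripper_force: 24.0
```

```bash
python3 -m pendant '[0,0,0,0,0.455, 0,0,0,0,0.445]' 20; python3 -m pendant '[0.05,0.02,0,0,0.435, 0.05,0.02,0,0,0.42, 0,0,0,0,0.42]'; python3 -m pendant '[0.05,0.02,0,0,0.41, 0.05,0.02,0,0,0.395, 0,0,0,0,0.395]'; python3 -m pendant '[0.05,0.02,0,0,0.38, 0.05,0.02,0,0,0.365, 0,0,0,0,0.355]'
```

```text
time: 18.47
ee_pos: [0.504, -0.2044, 0.0814]
tool_rot: [1.755, 2.604, 0.001]
wrist_force: [-0.6, 3.4, 3.9]
finger_gap: 0.0491
gripper_force: 14.1
time: 18.72
ee_pos: [0.505, -0.204, 0.0814]
tool_rot: [1.755, 2.605, 0.0]
wrist_force: [-1.1, 3.0, 5.5]
finger_gap: 0.0512
gripper_force: 10.6
time: 18.97
ee_pos: [0.5059, -0.2036, 0.0813]
tool_rot: [1.754, 2.605, 0.0]
wrist_force: [-0.6, 3.3, 5.1]
finger_gap: 0.0531
gripper_force: 7.0
time: 19.22
ee_pos: [0.5065, -0.2034, 0.0807]
tool_rot: [-1.755, -2.606, 0.001]
wrist_force: [0.1, -0.0, -1.2]
finger_gap: 0.057
gripper_force: 0.0
```

```bash
python3 -m pendant '[0,0,0,0,0.33, 0,0,0,0,0.3, 0,0,0,0,0.2, 0,0,0,0,0.1, 0,0,0,0,0.1, 0,0,0,0,0.1]'; python3 st.py
```

```text
time: 19.72
ee_pos: [0.5065, -0.2033, 0.0809]
tool_rot: [-1.755, -2.605, 0.0]
wrist_force: [0.5, 0.7, 0.4]
finger_gap: 0.0789
gripper_force: 0.0
t 19.72 tcp mm [ 506.5 -203.3   80.9] y-ang 22.07 tilt [-0. -0.] F [0.5 0.7 0.4] gap 78.9 gf 0.0
```

Released. I'll retreat straight up, then move aside so both cameras can see.

```bash
python3 -m pendant '[0,0,1,0,0.05, 0,0,2,0,0.05, 0,0,3,0,0.05, 0,0,4,0,0.05, 0,0,4,0,0.05, 0,0,3,0,0.05, 0,2,0,0,0.05, 0,3.5,0,0,0.05]'; python3 -m pendant '[0,4,0,0,0, 0,4,0,0,0, 0,4,0,0,0, 0,4,0,0,0, 0,3,0,0,0, 0,2,0,0,0, 0,0,0,0,0, 0,0,0,0,0]'; python3 st.py; python3 - <<'E'
from h import *
a=eyes.get_image("scene");b=eyes.get_image("top")
A=cv2.resize(a[110:250,120:250],None,fx=3,fy=3,interpolation=3);B=cv2.resize(b[200:340,320:450],None,fx=3,fy=3,interpolation=3)
cv2.imwrite("pics/g3.png",cv2.hconcat([A,B])[:,:,::-1])
for c in ("scene","top"):
  for n in ("pack","tab_face","lamp_floor","mug","jar","wrench"): print(c,n,[(round(d["p"],2),np.round(d["position"],4).tolist()) for d in pinpoint(c,n)])
E
```

```text
time: 20.38
ee_pos: [0.5068, -0.1498, 0.2534]
tool_rot: [1.757, 2.599, -0.0]
wrist_force: [0.5, 1.0, -0.3]
finger_gap: 0.0835
gripper_force: 0.0
time: 21.05
ee_pos: [0.5064, 0.0622, 0.2515]
tool_rot: [1.752, 2.607, 0.0]
wrist_force: [0.9, -0.3, 0.4]
finger_gap: 0.0883
gripper_force: 0.0
t 21.05 tcp mm [506.4  62.2 251.5] y-ang 22.17 tilt [ 0.001 -0.   ] F [ 0.9 -0.3  0.4] gap 88.3 gf 0.0
scene pack [(0.71, [0.5056, -0.2028, 0.0132]), (0.6, [0.353, 0.241, 0.0024])]
scene tab_face [(0.74, [0.5329, -0.1924, 0.0767]), (0.67, [0.3683, 0.2184, 0.0676]), (0.15, [0.5815, -0.0099, 0.0005])]
scene lamp_floor [(0.96, [0.8278, -0.2554, 0.0192]), (0.74, [0.7368, 0.005, -0.0008]), (0.65, [0.5045, -0.1966, 0.0157]), (0.5, [0.5333, -0.1924, 0.078])]
scene mug [(0.59, [0.7405, 0.0041, 0.0026])]
scene jar [(0.84, [0.3807, -0.0048, -0.0005])]
scene wrench [(0.82, [0.5808, -0.0114, -0.0026])]
top pack [(0.88, [0.5, -0.2029, 0.0092])]
top tab_face [(0.58, [0.5351, -0.1901, 0.0769])]
top lamp_floor [(0.93, [0.8316, -0.2568, 0.0193]), (0.79, [0.5011, -0.2009, 0.0154])]
top mug [(0.89, [0.7359, 0.0024, 0.0011])]
top jar [(0.78, [0.3754, -0.0066, -0.0034])]
top wrench [(0.85, [0.5793, -0.0177, 0.0015])]
```

View pics/g3.png

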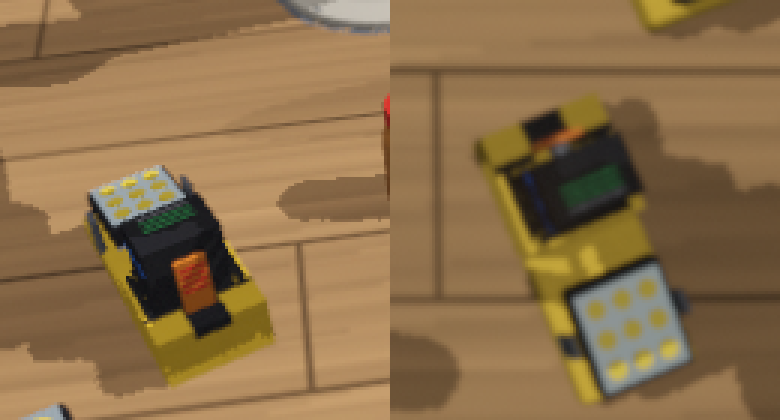

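The pack sits upright in the bay, with the tab out at (195,280) up against the black keeper at (210,318). The mug, jar and wrench are where they started.

```bash
python3 -c "
from plant import env
print(env.close_job())"
```

```text
the job is handed in; nothing more can be done
None
```

I moved the pack from the charger to the lamp's bay, seated it on the floor and let go, and the tab sprang out under the keeper bar. I handed the job in at about 21 s, but no verdict came back.

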